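# Clamp a small reagent bottle with a turnbuckle

### The arm

A 6-joint arm with a two-finger parallel gripper is mounted at the origin on a cart in front of the work surface, level with it; the furniture and walls round the work are solid. World frame = base frame: x ahead of the robot, y to its left, z up, the work surface at z = 0. Lengths are in mm, angles in rad, forces in N, time in s.
With the tool pointing down it reaches from about 275 to 750 mm from the base axis. Payload 10.2 kg.
Tool frame: the origin (TCP) lies between the finger pads; the fingertips stand 17 mm ahead of it and the grasp point (between the pads) lies 2 mm behind it (tips_ahead is the distance from the TCP to the fingertips, in mm); z points along the fingers, y is the line along which they close (so a half turn about z gives the same grasp; the last joint's range is limited). The gripper opens to 85 mm and grips with 20 to 120 N. Pads are 22 mm wide; open, the fingers measure 114 mm over their backs; the gripper's body (76 mm by 85 mm) begins 54 mm behind the grasp point. The pads swing forward as they close: fully open they stand 13 mm farther back than shut.
Start: joints at [0.944, 0.313, 1.498, -0, 1.331, -0.223], TCP at [206.294, 482.777, 209.194] pointing down, gripper open.
Joint ranges: [-2.94, 2.94], [-0.97, 2.17], [0.19, 2.56], [-1.23, 4.37], [0.02, 3.11], [-2.88, 2.88]. Speed limits (rad/s): [2.39, 2.39, 3.01, 3.14, 3.14, 3.14].

### API

Orientations are given as a unit quaternion [w, x, y, z].
In Python, from rig import sense, capture, finish_job, boxes_of, tips_ahead gives the robot as it stands.
- The arm moves only by the tool drive_tool, never from a script. Its argument "commands" is text: rows parted by semicolons, each of 7 numbers parted by spaces: the shift along the world's x, y, z in units of 0.1 m (1.0 is 0.1 m), then the turn, a rotation vector about the world's x, y, z in units of pi/4 rad (1.0 is pi/4 rad), then the opening in per cent of the stroke, from 0 (shut) to 100 (fully open). A call has 1 to 20 rows; each row shifts and turns the commanded pose from where the row before left it; what a row does not reach is not made up. A row lasts 1/12 s, in which the tool goes at most 41.7 mm and 7.16 degrees, less where a joint would pass 70% of its speed; a pose out of reach is approached as far as the arm can. A call with a number of a shift or a turn outside -1 to 1 is refused whole. A call with a gripper value outside its range is refused whole. The fingers move at their own pace and stop on an object; "force" is the grip in N (left out, the last holds). Time passes only in rows, so rows that do not move let the fingers close. It gives the time, the measured TCP pose, the force, the opening and the grip force at its end, in the units of the state.
- sense(): the state, without advancing time (a new reading comes with each control period).
- capture(name): name is "scene" or "top" or "wrist"; returns a dict with "pixels" (420x560x3 uint8, blue, green, red), "fov_y" (degrees; the focal length in pixels is half the picture's height over the tangent of half this angle, whatever the lens; pixels are square), "cx", "cy" (the principal point, pixels), "k1" (the pictures are not rectified: a ray, as slopes to the right and down, at radius r is drawn at 1 + k1 r^2 times it, then the intrinsics apply), "position" and "attitude" of the camera in the world; the wrist camera has in their place "tool_from_camera" (4x4, takes a point from camera to tool coordinates, whose origin is the TCP and whose axes are the flange's). Camera axes: x right, y down, z forward; pixel columns grow to the right and rows downward; lengths in mm; the calibration is good to about 2 mm. A picture is of the moment at which its call begins: read the wrist's pose just before it. There is no depth.
- finish_job(): hands the job in; it is judged then, once.
Trained networks look in a picture, given as the dict that the camera call returned (one of the last four; its "shot" number tells which), for a name from the list of things; names that differ only in an ending like _2 or _b are one class to them, and where a whole thing is asked for, a point or a joint stands for the part that bears it (a point fixed in the world has none). Each returns a list of dicts, best first, with "confidence" (0 to 1); they miss things now and then, are a little off and sometimes report something else, mostly with a low value. They report only what shows in the picture. A call takes as long as a camera call.
- boxes_of(picture, name): "position" ([column, row] in pixels, amid what is visible of it).
The state is a dict: "time_s": time; "joints": joint angles; "dq": joint speeds; "tau": joint torques, N m; "eef_pos": TCP position; "ee_rot": TCP orientation; "force": force on the tool from outside, world axes, zero at the start; "wrist_torque": the same for the moment, N m; "grip_width": opening from 0.0 (shut) to 1.0 (fully open); "grip_force": force on a finger pad.
Only numpy, scipy, OpenCV 4.12 (cv2) and the standard library are available. Lean on these libraries where they do the work, as an engineer would, in place of code of your own. Each camera call takes 0.05 s, during which the arm holds its last target. There are 200 camera calls.

### The job

Stand the smallest of the reagent bottles upright on the round seat of the bottle clamp, between its two jaws, and let go of it. Then turn the turnbuckle by its bars, top going away from the robot, so that both jaws draw in together until both spring-backed pads bear on the bottle (you feel it stiffen) and are pressed back by about 2 mm, and leave it so; do not squeeze the bottle harder. Leave the other bottles and things undisturbed.

Things in the scene. Friction and masses are not known exactly. Their poses are not given: they have to be found in the camera images.
- bottle (a point): centre (63 mm above its underside) of the loose smallest reagent bottle: white, red cap, 59 mm diameter, 126 mm tall overall, about 0.4 kg; its straight side runs from the foot to 80 mm up, then it tapers to the cap; z axis up; it stands on the table
- seat (a point): centre of the top of the round seat (64 mm diameter, 12 mm above the table) of the bottle clamp, where the bottle's foot belongs. The clamp's base plate (250 x 210 x 10 mm) is fixed to the table, elsewhere and at another yaw each time. x points from the turnbuckle to the seat (away from the robot), y along the jaws' travel towards jaw_left, z up
- hub (a point): centre of the turnbuckle, 150 mm from the seat along the seat's -x and 80 mm above the table; axes like the seat's; it turns about y. In the plane y = 0 four round bars (9 mm thick, 90 degrees apart) stand out radially, each ending in a 14 mm black ball centred 52 mm from the axis. Its frame is 76 mm long in y, 24 mm thick; on both sides stand jaw arms 97 mm high, 46 mm or more away in y
- turnbuckle (a joint): turn of the turnbuckle in rad, 0 to 5.2, at first between 0 and 0.8. At 0, pi/2, pi, ... a bar points straight up. Grows (tightens) as the top bar is pushed away from the robot, along the seat's +x; each rad draws both jaws in by 5 mm. Self-locking: stays where left. Its friction is 0.34 N m (6.5 N at a bar's end); each newton that both pads press adds 0.01 N m
- jaw_left: left (+y) aluminium jaw; origin in the inner face of its cheek, 34 mm above the table, 76 mm from the seat centre along +y at joint value 0, nearer as it draws in. Inside it carries a black rubber V pad (47 mm wide, from 21 to 47 mm above the table) on springs: 8 N for each mm pressed back, at most 8 mm
- jaw_right: right (-y) jaw, the mirror image of jaw_left. On each jaw a set-screw sets the pad out by its own amount, 0 to 10 mm, that differs each time and is not measured: a pad meets the centred bottle when its jaw has moved in by 20 mm less that amount, so contact must be found by feel or sight. The bottle slides on the seat until both pads bear
- jar_2: the same bottle, origin at the centre of its underside, z up
- jar_3: loose dark green reagent bottle with black cap, 76 mm diameter, 162 mm tall, origin at its underside; leave alone
- dropper: loose small dropper bottle, 38 mm diameter, 109 mm tall, origin at its underside; leave alone
- cork: loose rubber stopper, 37 mm diameter, 28 mm tall; leave alone
- dish: loose petri dish, 64 mm diameter, 17 mm tall; leave alone

How it is judged (in metres and radians):
On the way, in this order (a step that is already met when the one before it is completed fails the run):
1. the bottle stands upright on the seat between the jaws, let go (horizontal distance between jar_2 and seat below 0.015 m and z of jar_2 in the frame of seat below 0.004 m and angle between jar_2's own z axis and vertical below 0.1 rad and contact force between the fingers and jar_2 below 0.3 N), for 0.2 s.
2. both jaws are drawn in until both pads press on the bottle (contact force between each of jaw_left, jaw_right and jar_2 above 6 N), for 0.2 s.
At the end, for the whole second after the job is handed in: the bottle stands upright (within 4.5 degrees) on the seat, its centre within 12 mm of the seat's, at rest, and each pad presses on it with 6 to 26 N (pads pressed back about 0.8 to 3.2 mm) (all of step 2 and contact force between each of jaw_left, jaw_right and jar_2 below 26 N and horizontal distance between jar_2 and seat below 0.012 m and z of jar_2 in the frame of seat between -0.004 and 0.004 m and angle between jar_2's own z axis and vertical below 0.08 rad and linear speed of jar_2 below 0.01 m/s); the robot touches nothing.
It fails at once if the bottle is squeezed by a jaw with more than 30 N (contact force between any of jaw_left, jaw_right and jar_2 above 30 N).
It fails at once if the bottle is knocked over (angle between jar_2's own z axis and vertical above 0.6 rad).
It fails at once if a bystander is pushed more than 30 mm (distance of any of jar_3, dropper, cork, dish from where it was at the start of the episode above 0.03 m).
It also fails if it takes over 70 s, if anything falls off the work surface, if the arm or the gripper's body presses on something with over 40 N, if the wrist force passes 120 N, or if a joint passes its speed limit or range.

## Working session

There is one attempt and no reset: what is moved stays moved. The work goes in short steps, Python scripts to look and compute and a tool call to move; the robot and the scene stay as the last step left them, time stands still between calls to the robot, and variables do not carry over. Pictures are saved under pics/ and viewed, at most 10 in all, crops included, and the job is handed in when it is done.

Besides the shell and the picture viewer there is one more tool, called after "Request:" by a JSON object that holds its "method" and its "body", one argument or row to a line. drive_tool: Moves the arm, as the interface text tells. Shifts and turns lie within -1 to 1; 1 stands for 0.1 m of shift or pi/4 rad of turn. Its arguments: {"type":"object","properties":{"commands":{"type":"string"},"force":{"type":"number"}},"required":["commands"]}

```bash
ls; mkdir -p pics
cat > h.py <<'E'
import numpy as np, cv2
from scipy.spatial.transform import Rotation as R
from rig import sense, capture, finish_job, boxes_of, tips_ahead
def Rq(q): return R.from_quat([q[1],q[2],q[3],q[0]]).as_matrix()
def cam(p,s=None):
    f=210/np.tan(np.radians(p["fov_y"]/2))
    if "tool_from_camera" in p:
        T=np.array(p["tool_from_camera"]); Rt=Rq(s["ee_rot"])
        return f,Rt@T[:3,:3],Rt@T[:3,3]+np.array(s["eef_pos"])
    a=np.array(p["attitude"]); A=Rq(a) if a.size==4 else a.reshape(3,3)
    return f,A,np.array(p["position"])
def ray(p,uv,s=None):
    f,A,c=cam(p,s); d=(np.array(uv,float)-[p["cx"],p["cy"]])/f
    x=d.copy()
    for _ in range(20): x=d/(1+p["k1"]*(x@x))
    return c,A@np.array([x[0],x[1],1.])
def onz(p,uv,z,s=None):
    c,d=ray(p,uv,s); return c+d*(z-c[2])/d[2]
def proj(p,X,s=None):
    f,A,c=cam(p,s); v=A.T@(np.array(X,float)-c); x=v[:2]/v[2]
    return x*(1+p["k1"]*(x@x))*f+[p["cx"],p["cy"]]
E
python3 - <<'E'
from h import *
s=sense(); print({k:np.round(v,3).tolist() for k,v in s.items()}, tips_ahead)
ims=[]
for n in ["top","scene"]:
    p=capture(n); cv2.imwrite(f"pics/{n}0.png",p["pixels"])
    print(n,{k:v for k,v in p.items() if k!="pixels"})
    for t,z in [("jar_2",63),("seat",12),("hub",80),("turnbuckle",80),("jaw_left",34),("jaw_right",34),("jar_3",80),("dropper",50),("cork",14),("dish",8)]:
        try: print(t,[(round(b["confidence"],2),np.round(b["position"]).tolist(),np.round(onz(p,b["position"],z)[:2]).tolist()) for b in boxes_of(p,t)[:3]])
        except Exception as e: print(t,e)
E
```

```text
pics
{'time_s': 0.0, 'joints': [0.944, 0.313, 1.498, 0.0, 1.331, -0.223], 'dq': [-0.001, -0.001, -0.0, 0.001, 0.0, -0.001], 'tau': [-0.0, -41.227, -25.974, -0.0, 0.004, 0.0], 'eef_pos': [206.134, 482.557, 208.643], 'ee_rot': [-0.0, 0.201, 0.98, -0.001], 'force': [-0.499, -0.748, 0.065], 'wrist_torque': [0.006, 0.058, 0.02], 'grip_force': 0.0, 'grip_width': 1.002} 17.0
top {'fov_y': 49.85506261549421, 'cx': 282.21446655623083, 'cy': 208.38573653292445, 'k1': -0.10137558966462541, 'position': array([ 338.21616254,   66.49188112, 1074.65313994]), 'attitude': array([ 0.07099163, -0.69611927,  0.7106208 , -0.07345903]), 'shot': 1}
jar_2 [(0.96, [234.0, 201.0], [568.0, 171.0]), (0.57, [170.0, 240.0], [481.0, 317.0])]
seat [(0.75, [357.0, 196.0], [586.0, -121.0])]
hub [(0.87, [358.0, 195.0], [573.0, -112.0]), (0.53, [215.0, 282.0], [383.0, 210.0]), (0.3, [326.0, 177.0], [616.0, -41.0])]
turnbuckle [(0.89, [365.0, 221.0], [511.0, -125.0])]
jaw_left [(0.8, [325.0, 182.0], [615.0, -42.0])]
jaw_right []
jar_3 [(0.96, [234.0, 201.0], [564.0, 169.0]), (0.57, [170.0, 240.0], [478.0, 312.0])]
dropp
[... 424 characters left out ...]
1.0], [470.0, 296.0]), (0.63, [261.0, 185.0], [568.0, 178.0])]
seat [(0.94, [342.0, 285.0], [585.0, -130.0])]
hub [(0.82, [340.0, 286.0], [532.0, -196.0]), (0.73, [368.0, 294.0], [562.0, -228.0])]
turnbuckle [(0.87, [302.0, 263.0], [509.0, -124.0])]
jaw_left [(0.91, [327.0, 244.0], [607.0, -40.0])]
jaw_right [(0.7, [368.0, 293.0], [597.0, -186.0]), (0.53, [302.0, 264.0], [536.0, -75.0])]
jar_3 [(0.87, [202.0, 171.0], [460.0, 261.0]), (0.63, [261.0, 185.0], [555.0, 148.0])]
dropper [(0.71, [333.0, 185.0], [726.0, 134.0])]
cork [(0.81, [198.0, 234.0], [404.0, 119.0]), (0.65, [368.0, 294.0], [611.0, -171.0])]
dish [(0.84, [181.0, 212.0], [398.0, 227.0]), (0.18, [342.0, 287.0], [586.0, -131.0])]
```

View pics/top0.png

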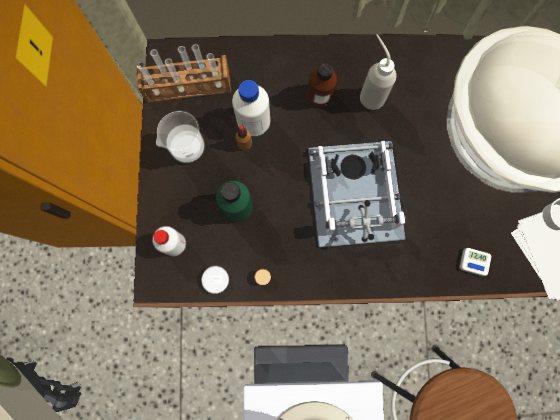

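View pics/scene0.png

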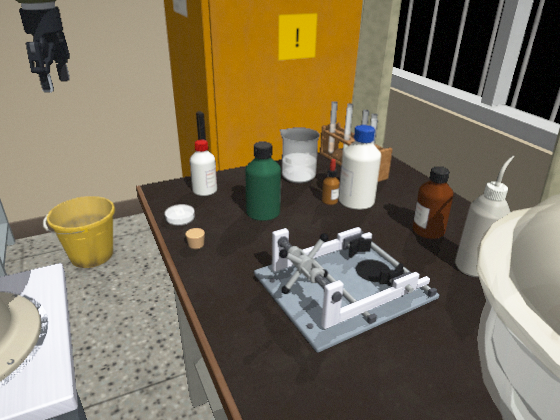

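The top view shows the small red-capped white bottle (cap at 161,237), the clamp seat disc at (353,166) and the hub at (366,222). In the scene view the bottle's cap is at (202,146), and the jaw arms flank the turnbuckle around (302,263).

Run:
```python
from h import *
t=capture("top"); sc=capture("scene")
def tri(a,b):
    c1,d1=ray(t,a);c2,d2=ray(sc,b);d1/=np.linalg.norm(d1);d2/=np.linalg.norm(d2)
    k=np.linalg.lstsq(np.c_[d1,-d2],c2-c1,rcond=None)[0];p,q=c1+k[0]*d1,c2+k[1]*d2
    return np.round((p+q)/2,1),round(np.linalg.norm(p-q),1)
# red cap blob
for p in (t,sc):
    b=p["pixels"].astype(int); m=((b[...,2]>130)&(b[...,1]<60)&(b[...,0]<60)).astype(np.uint8)
    n,l,st,ce=cv2.connectedComponentsWithStats(m)
    print([(st[i].tolist(),ce[i].round(1).tolist()) for i in range(1,n) if st[i][4]>30])
print("cap",onz(t,(161,237),126),onz(sc,(202,146),120),tri((161,237),(202,146)))
print("seat",onz(t,(353,166),12),onz(sc,(374,271),12)); print("hub",onz(t,(366,222),80),onz(sc,(304,262),80))
```

```text
[([154, 230, 14, 14, 144], [160.4, 236.5])]
[([195, 140, 13, 11, 129], [201.0, 145.0])]
cap [478.05500752 320.78639125 126.        ] [478.05537035 306.35666327 120.        ] (array([481.4, 324.1, 112.5]), np.float64(2.8))
seat [ 661.56878065 -115.76681018   12.        ] [ 658.93227817 -121.60893341   12.        ]
hub [ 509.5796142  -126.39957608   80.        ] [ 511.88739419 -123.17798468   80.        ]
```

Request:
{"method": "drive_tool", "body": {
  "commands": "0.28 -0.16 0 0 0 0.14 100;0.28 -0.16 0 0 0 0.14 100;0.28 -0.16 0 0 0 0.14 100;0.28 -0.16 0 0 0 0.14 100;0.28 -0.16 0 0 0 0 100;0.28 -0.16 0 0 0 0 100;0.28 -0.16 0 0 0 0 100;0.28 -0.16 0 0 0 0 100;0.28 -0.16 0 0 0 0 100;0.22 -0.18 0 0 0 0 100;0 0 0 0 0 0 100;0 0 0 0 0 0 100",
  "force": 60
}}

```text
time_s: 2.2
eef_pos: [480.9, 320.0, 208.8]
ee_rot: [-0.0, -0.017, 1.0, -0.0]
force: [-0.5, 0.6, 0.2]
grip_width: 1.001
grip_force: 0.0
```

Run:
```python
from h import *
s=sense(); p=capture("wrist"); cv2.imwrite("pics/w1.png",p["pixels"])
print(np.round(s["eef_pos"],1),np.round(s["ee_rot"],3),s["joints"],s["time_s"])
print(p["tool_from_camera"],p["fov_y"],p["k1"])
b=p["pixels"].astype(int); m=((b[...,2]>110)&(b[...,1]<60)&(b[...,0]<60)).astype(np.uint8)
n,l,st,ce=cv2.connectedComponentsWithStats(m)
for i in range(1,n):
    if st[i][4]>100: print(st[i],ce[i],onz(p,ce[i],126,s),onz(p,ce[i],118,s))
print([(b_["confidence"],b_["position"]) for b_ in boxes_of(p,"jar_2")])
print("proj",proj(p,(478,320,126),s))
```

```text
[480.9 320.  208.8] [-0.    -0.017  1.    -0.   ] [ 3.84311333e-01  4.30491662e-01  1.33180189e+00  1.39639385e-04
  1.37995677e+00 -1.22032454e+00] 2.2
[[ 3.05072461e-04 -9.46789640e-01 -3.21852893e-01  8.44217592e+01]
 [ 9.99999953e-01  3.01430881e-04  6.11484678e-05 -1.18181503e+00]
 [ 3.91216654e-05 -3.21852897e-01  9.46789687e-01 -1.63087034e+02]
 [ 0.00000000e+00  0.00000000e+00  0.00000000e+00  1.00000000e+00]] 63.89263088850855 -0.06324837805267658
[(0.8, [120.1, 267.5]), (0.77, [287.6, 185.4])]
proj [281.13431967 206.07705631]
```

View pics/w1.png

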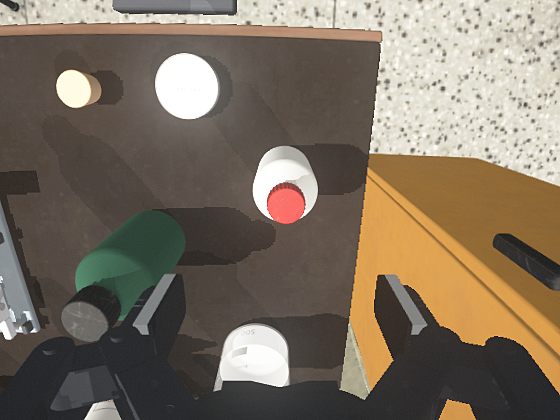

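The wrist view shows the bottle, with its red cap centred at (286,203). The fingers are either side of it, farther back.

Run:
```python
from h import *
s=sense(); p=capture("wrist")
b=p["pixels"].astype(int); m=((b[...,2]>170)&(b[...,1]<110)&(b[...,0]<110)).astype(np.uint8); m[:150]=0;m[240:]=0;m[:,:250]=0;m[:,330:]=0
n,l,st,ce=cv2.connectedComponentsWithStats(m); i=1+np.argmax(st[1:,4]); print(st[i],ce[i])
for uv in [ce[i],(286,203)]: print(onz(p,uv,126,s),onz(p,uv,120,s))
for x,y in [(480,320)]:
  for z,a,r in [(40,180,29.5),(40,90,29.5),(40,-90,29.5),(0,180,29.5)]:
    print(z,a,proj(p,(x+r*np.cos(np.radians(a)),y+r*np.sin(np.radians(a)),z),s))
```

```text
[265 184  38  40 198] [284.68686869 205.51010101]
[476.33985248 323.9932778  126.        ] [478.31138719 324.16450508 120.        ]
[474.27474817 324.91648931 126.        ] [476.19597475 325.110207   120.        ]
40 180 [280.44715539 153.34979733]
40 90 [308.34012566 183.34528699]
40 -90 [250.30825488 181.27303469]
0 180 [280.34235903 147.34625323]
```

Request:
{"method": "drive_tool", "body": {
  "commands": "-0.04 0.045 -0.1 0 0 0 100;0 0 -0.3 0 0 0 100;0 0 -0.3 0 0 0 100;0 0 -0.3 0 0 0 100;0 0 -0.2 0 0 0 100;0 0 -0.08 0 0 0 100;0 0 -0.06 0 0 0 100;0 0 0 0 0 0 100"
}}

```text
time_s: 3.02
eef_pos: [475.8, 325.7, 74.8]
ee_rot: [-0.0, -0.018, 1.0, -0.0]
force: [-0.1, -0.0, -0.2]
grip_width: 0.999
grip_force: 0.0
```

Request:
{"method": "drive_tool", "body": {
  "commands": "0 0 0 0 0 0 50;0 0 0 0 0 0 50;0 0 0 0 0 0 50;0 0 0 0 0 0 50;0 0 0 0 0 0 50;0 0 0 0 0 0 50;0 0 0 0 0 0 50;0 0 0 0 0 0 50",
  "force": 50
}}

```text
time_s: 3.68
eef_pos: [476.6, 325.2, 75.6]
ee_rot: [0.0, -0.018, 1.0, -0.0]
force: [-0.0, -1.8, 4.2]
grip_width: 0.496
grip_force: 1.7
```

Run:
```python
from h import *
p=capture("wrist"); q=capture("scene")
cv2.imwrite("pics/w2.png",np.hstack([p["pixels"][::1,:400],cv2.resize(q["pixels"][60:240,100:290],None,fx=2,fy=2)[:360].copy() if 0 else cv2.copyMakeBorder(cv2.resize(q["pixels"][60:260,100:290],None,fx=2,fy=2),0,20,0,0,0)]))
```

```text
(no output)
```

View pics/w2.png

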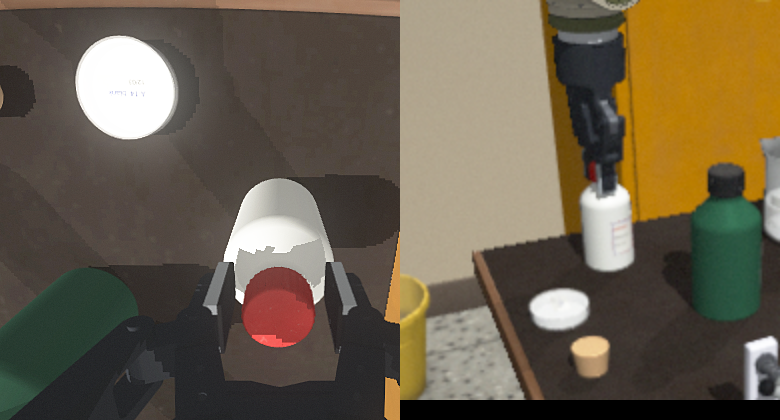

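Run:
```python
from h import *
s=sense(); p=capture("wrist")
Rt=Rq(s["ee_rot"]); t=np.array(s["eef_pos"])
print(t)
for z in (17,8,0,-10,-20):
    print(z,[np.round(proj(p,t+Rt@np.array([x,y,z]),s)).tolist() for x in (11,-11) for y in (-21,21)])
for X in [(477,325,126),(463,325,126),(447.5,325,0),(447.5,325,80),(477,325,80)]: print(X,np.round(proj(p,X,s)))
```

```text
[476.56461985 325.19577261  75.49864215]
17 [[245.0, 229.0], [318.0, 229.0], [246.0, 263.0], [316.0, 263.0]]
8 [[244.0, 235.0], [320.0, 235.0], [245.0, 270.0], [318.0, 270.0]]
0 [[242.0, 241.0], [321.0, 241.0], [243.0, 277.0], [320.0, 277.0]]
-10 [[240.0, 249.0], [324.0, 249.0], [242.0, 287.0], [322.0, 287.0]]
-20 [[238.0, 258.0], [326.0, 258.0], [239.0, 298.0], [324.0, 298.0]]
(477, 325, 126) [282. 319.]
(463, 325, 126) [283. 289.]
(447.5, 325, 0) [282. 175.]
(447.5, 325, 80) [283. 211.]
(477, 325, 80) [281. 264.]
```

The fingers stopped on the shoulder taper: the pad tips (232,262) and (330,262) sit above the shoulder, higher than the TCP figures suggest. I'll open, go lower in small steps and watch the force.

Request:
{"method": "drive_tool", "body": {
  "commands": "0 0 0 0 0 0 100;0 0 0 0 0 0 100;0 0 0 0 0 0 100;0 0 0 0 0 0 100;0 0 0 0 0 0 100;0 0 -0.06 0 0 0 100;0 0 -0.06 0 0 0 100;0 0 0 0 0 0 100"
}}

```text
time_s: 4.5
eef_pos: [475.5, 324.9, 61.5]
ee_rot: [-0.001, -0.018, 1.0, -0.0]
force: [0.0, -1.2, 0.2]
grip_width: 1.002
grip_force: 0.0
```

Request:
{"method": "drive_tool", "body": {
  "commands": "0 0 -0.04 0 0 0 100;0 0 -0.04 0 0 0 100;0 0 0 0 0 0 100"
}}

```text
time_s: 4.75
eef_pos: [475.9, 325.1, 54.3]
ee_rot: [-0.001, -0.018, 1.0, -0.0]
force: [-0.8, -0.3, -0.3]
grip_width: 1.0
grip_force: 0.0
```

Run:
```python
from h import *
p=capture("wrist"); q=capture("scene")
cv2.imwrite("pics/w3.png",np.hstack([p["pixels"][:,100:500],cv2.resize(q["pixels"][100:240,140:273],None,fx=3,fy=3)]))
```

```text
(no output)
```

View pics/w3.png

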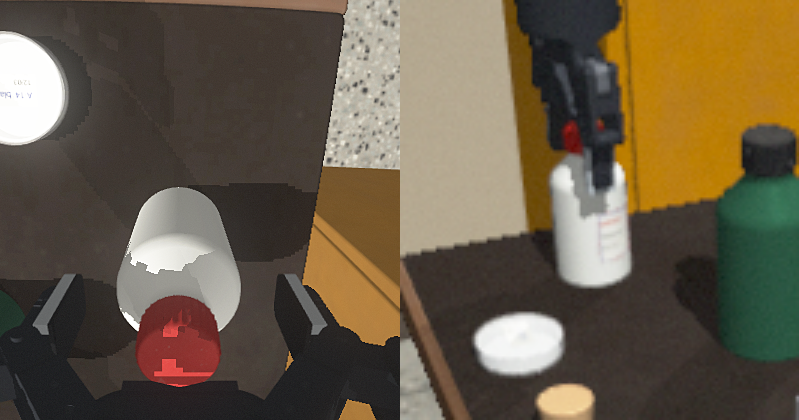

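The wrist view shows open pads beside the bottle, with their tips near row 275. The cap at (178,340) is not yet touching the palm, so I'll go a bit lower.

Request:
{"method": "drive_tool", "body": {
  "commands": "0 0 -0.03 0 0 0 100;0 0 -0.03 0 0 0 100;0 0 0 0 0 0 100"
}}

```text
time_s: 5.1
eef_pos: [476.0, 325.1, 48.6]
ee_rot: [-0.0, -0.018, 1.0, -0.0]
force: [-0.7, -0.4, -1.0]
grip_width: 1.002
grip_force: 0.0
```

Request:
{"method": "drive_tool", "body": {
  "commands": "0 0 0 0 0 0 45;0 0 0 0 0 0 45;0 0 0 0 0 0 45;0 0 0 0 0 0 45;0 0 0 0 0 0 45;0 0 0 0 0 0 45;0 0 0 0 0 0 45",
  "force": 50
}}

```text
time_s: 5.68
eef_pos: [476.6, 325.2, 49.9]
ee_rot: [0.0, -0.018, 1.0, -0.0]
force: [-1.3, -2.5, 6.4]
grip_width: 0.639
grip_force: 52.8
```

Request:
{"method": "drive_tool", "body": {
  "commands": "0 0 0 0 0 0 100;0 0 0 0 0 0 100;0 0 0 0 0 0 100;0 0 0 0 0 0 100;0 0 -0.03 0 0 0 100;0 0 -0.03 0 0 0 100;0 0 0 0 0 0 100"
}}

```text
time_s: 6.27
eef_pos: [475.9, 325.1, 42.3]
ee_rot: [-0.001, -0.018, 1.0, -0.0]
force: [-0.4, -0.6, -0.6]
grip_width: 1.003
grip_force: 0.0
```

Request:
{"method": "drive_tool", "body": {
  "commands": "0 0 0 0 0 0 45;0 0 0 0 0 0 45;0 0 0 0 0 0 45;0 0 0 0 0 0 45;0 0 0 0 0 0 45;0 0 0 0 0 0 45;0 0 0 0 0 0 45",
  "force": 50
}}

```text
time_s: 6.85
eef_pos: [476.6, 325.2, 43.7]
ee_rot: [0.0, -0.018, 1.0, -0.0]
force: [-1.3, -2.3, 5.8]
grip_width: 0.649
grip_force: 53.9
```

Request:
{"method": "drive_tool", "body": {
  "commands": "0 0 0.1 0 0 0 45;0 0 0.2 0 0 0 45;0 0 0.3 0 0 0 45;0 0 0.3 0 0 0 45;0 0 0.3 0 0 0 45;-0.08 -0.38 0.2 0 0 0 45;-0.08 -0.38 0 0 0 0 45;-0.08 -0.38 0 0 0 0 45;-0.08 -0.38 0 0 0 0 45;-0.08 -0.38 0 0 0 0 45;-0.08 -0.38 0 0 0 0 45;-0.08 -0.38 0 0 0 0 45;0 0 0 0 0 0 45",
  "force": 70
}}

```text
time_s: 7.93
eef_pos: [419.5, 56.2, 182.3]
ee_rot: [-0.0, -0.015, 1.0, -0.001]
force: [0.1, 0.9, -3.3]
grip_width: 0.641
grip_force: 75.6
```

Held, with about 4 N of weight. Next I'll go beside the seat for a look.

Request:
{"method": "drive_tool", "body": {
  "commands": "0.34 -0.07 0 0 0 0 45;0.34 -0.07 0 0 0 0 45;0.34 -0.07 0 0 0 0 45;0.34 -0.07 0 0 0 0 45;0.34 -0.07 0 0 0 0 45;0.34 -0.07 0 0 0 0 45;0.34 -0.07 0 0 0 0 45;0.34 -0.07 0 0 0 0 45;0 0 0 0 0 0 45;0 0 0 0 0 0 45"
}}

```text
time_s: 8.77
eef_pos: [693.1, 4.8, 179.8]
ee_rot: [-0.002, -0.018, 1.0, 0.0]
force: [0.1, 0.3, -3.4]
grip_width: 0.638
grip_force: 75.7
```

Run:
```python
from h import *
s=sense(); p=capture("wrist"); cv2.imwrite("pics/w4.png",p["pixels"])
print(np.round(s["eef_pos"],1))
for t,z in [("seat",12),("hub",80),("turnbuckle",80),("jaw_left",34),("jaw_right",34)]:
    print(t,[(round(b["confidence"],2),np.round(b["position"]).tolist(),np.round(onz(p,b["position"],z,s)[:2]).tolist()) for b in boxes_of(p,t)[:3]])
print(proj(p,(660,-118,12),s),proj(p,(510,-125,80),s))
```

```text
[693.1   4.8 179.8]
seat [(0.65, [158.0, 98.0], [614.0, -115.0]), (0.16, [429.0, 232.0], [741.0, 167.0])]
hub [(0.82, [158.0, 98.0], [613.0, -91.0])]
turnbuckle [(0.87, [126.0, 13.0], [555.0, -110.0])]
jaw_left [(0.91, [227.0, 132.0], [642.0, -45.0])]
jaw_right [(0.62, [66.0, 131.0], [645.0, -195.0])]
[157.22694529 146.13342473] [101.6910284  -56.70786484]
```

View pics/w4.png

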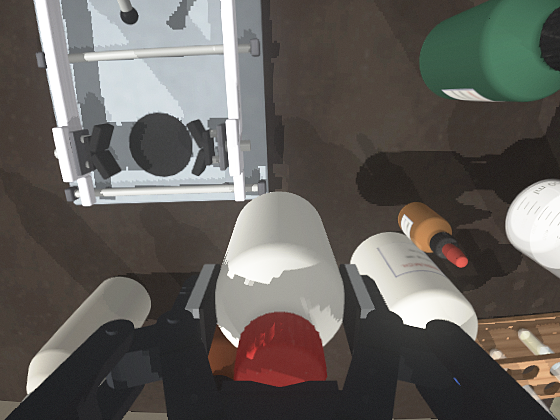

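Seat disc is centred at about (161,144) between the black V pads at (100,150) and (203,145). The held bottle's foot edge is at row 193, around column 283.

Run:
```python
from h import *
s=sense(); p=capture("wrist")
g=cv2.cvtColor(p["pixels"],cv2.COLOR_BGR2GRAY); 
c=onz(p,(161,144),12,s); print("seat",c)
for r,col in [(111,160),(176,162)]: print(onz(p,(col,r),12,s))
for col in (130,192): print(onz(p,(col,144),12,s))
# jaw arm left edges -> yaw: cross bar & plate right edge
for a in [(267,20),(267,180)]: print("plate edge",onz(p,a,10,s))
for a in [(42,60),(72,195)]: print("armR?",a)
e=np.array(s["eef_pos"])
for bx in (-10,-5,0,5): print(bx,proj(p,(e[0]+bx-29.5,e[1],e[2]-43.7),s),proj(p,(e[0]+bx,e[1],e[2]-43.7+126),s))
```

```text
seat [ 658.08584422 -114.87170652   12.        ]
[ 626.21001797 -113.73771225   12.        ]
[ 690.7453382  -116.15026962   12.        ]
[ 658.92707506 -146.37044352   12.        ]
[657.17987034 -83.76414301  12.        ]
plate edge [543.11977408 -12.49640968  10.        ]
plate edge [691.7364081   -8.59065649  10.        ]
armR? (42, 60)
armR? (72, 195)
-10 [283.63464565 170.11510684] [284.46448789 355.98075086]
-5 [283.31273264 177.91127843] [283.77781652 368.68961161]
0 [282.99525367 185.59586323] [283.11480132 380.91241152]
5 [282.68218038 193.1697402 ] [282.47460203 392.66880735]
```

Request:
{"method": "drive_tool", "body": {
  "commands": "-0.09 -0.3 0 0 0 0 45;-0.09 -0.3 0 0 0 0 45;-0.09 -0.3 0 0 0 0 45;-0.09 -0.3 0 0 0 0 45;0 0 -0.2 0 0 0 45;0 0 -0.3 0 0 0 45;0 0 -0.3 0 0 0 45;0 0 -0.2 0 0 0 45;0 0 -0.1 0 0 0 45;0 0 -0.06 0 0 0 45;0 0 0 0 0 0 45;0 0 0 0 0 0 45"
}}

```text
time_s: 10.12
eef_pos: [657.3, -115.1, 67.8]
ee_rot: [0.001, -0.018, 1.0, -0.0]
force: [0.2, 0.0, -2.6]
grip_width: 0.642
grip_force: 75.7
```

Request:
{"method": "drive_tool", "body": {
  "commands": "0 0 -0.04 0 0 0 45;0 0 -0.04 0 0 0 45;0 0 -0.02 0 0 0 45;0 0 0 0 0 0 45"
}}

```text
time_s: 10.45
eef_pos: [656.7, -115.0, 56.2]
ee_rot: [0.0, -0.018, 1.0, -0.0]
force: [1.1, -0.1, -3.4]
grip_width: 0.64
grip_force: 75.8
```

Request:
{"method": "drive_tool", "body": {
  "commands": "0 0 -0.02 0 0 0 45;0 0 0 0 0 0 45;0 0 0 0 0 0 45"
}}

```text
time_s: 10.7
eef_pos: [657.3, -115.1, 56.0]
ee_rot: [0.001, -0.018, 1.0, -0.0]
force: [-3.0, 1.7, 6.5]
grip_width: 0.641
grip_force: 76.8
```

Request:
{"method": "drive_tool", "body": {
  "commands": "0 0 -0.01 0 0 0 45;0 0 0 0 0 0 60;0 0 0 0 0 0 70;0 0 0 0 0 0 85;0 0 0 0 0 0 100;0 0 0 0 0 0 100;0 0 0 0 0 0 100;0 0 0 0 0 0 100;0 0 0 0 0 0 100",
  "force": 20
}}

```text
time_s: 11.45
eef_pos: [656.6, -115.0, 53.2]
ee_rot: [-0.0, -0.018, 1.0, -0.0]
force: [-0.7, 0.7, -0.9]
grip_width: 1.0
grip_force: 0.0
```

Request:
{"method": "drive_tool", "body": {
  "commands": "0 0 0.1 0 0 0 100;0 0 0.3 0 0 0 100;0 0 0.3 0 0 0 100;0 0 0.3 0 0 0 100;0 0 0.3 0 0 0 100;-0.2 0 0 0 0 0 60;-0.3 0 0 0 0 0 30;-0.3 0 0 0 0 0 0;-0.3 0 0 0 0 0 0;-0.3 0 0 0 0 0 0;-0.3 0 0 0 0 0 0;0 0 0 0 0 0 0;0 0 0 0 0 0 0"
}}

```text
time_s: 12.53
eef_pos: [486.3, -115.1, 184.5]
ee_rot: [0.001, -0.018, 1.0, -0.0]
force: [-0.0, -0.1, 0.6]
grip_width: 0.003
grip_force: 0.0
```

Run:
```python
from h import *
s=sense(); p=capture("wrist"); q=capture("scene")
print(np.round(s["eef_pos"],1),s["joints"],s["grip_width"])
cv2.imwrite("pics/w5.png",np.hstack([p["pixels"][:,80:480],cv2.resize(q["pixels"][180:348,240:400],None,fx=2.5,fy=2.5)]))
# hub/turnbuckle
for t,z in [("hub",80),("turnbuckle",80)]:
    print(t,[(round(b["confidence"],2),np.round(b["position"]).tolist(),np.round(onz(p,b["position"],z,s)[:2]).tolist()) for b in boxes_of(p,t)[:3]])
print(proj(p,(508,-119,80),s),proj(q,(508,-119,80)))
```

```text
[ 486.3 -115.1  184.5] [-4.67351725e-01  2.77342941e-01  1.61189603e+00  3.27492738e-05
  1.25056883e+00 -2.07340831e+00] 0.0026916092988759238
hub [(0.97, [267.0, 227.0], [510.0, -126.0])]
turnbuckle [(0.91, [267.0, 221.0], [505.0, -127.0])]
[275.4519096  225.03624368] [300.6072679  261.15497098]
```

View pics/w5.png

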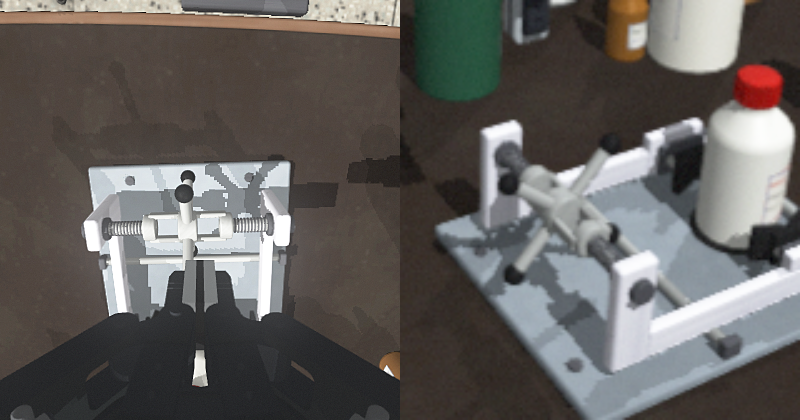

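The bottle stands upright on the seat, clear of the pads. The turnbuckle hub is at (187,228) in the wrist crop, and its balls show in the scene crop at (610,143), (508,185) and (513,275).

```bash
cat >> h.py <<'E'
def bars(th,hub,yaw,r=52):
    return [np.array(hub)+r*np.array([np.sin(a)*np.cos(yaw),np.sin(a)*np.sin(yaw),np.cos(a)]) for a in th+np.arange(4)*np.pi/2]
E
python3 - <<'E'
from h import *
from scipy.optimize import least_squares
s=sense(); p=capture("wrist"); q=capture("scene")
obs=[(q,0,(324,237.2)),(q,3,(283.2,254)),(q,2,(285.2,290)),(p,3,(264.5,192.5)),(p,2,(267,177))]
def res(v,full=True):
    b=bars(v[0],(v[1],v[2],80),.035)
    r=[]
    for c,i,uv in obs: r+=list(proj(c,b[i],s)-uv)
    return np.array(r)
best=None
for t0 in (.2,.5,.8):
    for perm in range(1):
        o=least_squares(res,[t0,510,-123]); print(o.x,o.cost,o.fun.round(1))
# finger tip row
Rt=Rq(s["ee_rot"]); t=np.array(s["eef_pos"])
for z in (17,0,-10,-17,-24,-30): print(z,[proj(p,t+Rt@np.array([x,y,z]),s).round().tolist() for x,y in ((11,-14.5),(11,14.5),(-11,0))])
E
```

```text
[   0.6967825   510.4411941  -126.87816266] 1.6259311075032112 [-0.1  0.2 -0.8 -0.9 -0.1 -0.9 -0.9 -0.1  0.3  0.4]
[   0.6967825   510.44119411 -126.87816266] 1.6259311075032379 [-0.1  0.2 -0.8 -0.9 -0.1 -0.9 -0.9 -0.1  0.3  0.4]
[   0.6967825   510.44119412 -126.87816268] 1.625931107503233 [-0.1  0.2 -0.8 -0.9 -0.1 -0.9 -0.9 -0.1  0.3  0.4]
17 [[256.0, 229.0], [307.0, 229.0], [281.0, 263.0]]
0 [[254.0, 241.0], [309.0, 241.0], [282.0, 277.0]]
-10 [[253.0, 249.0], [311.0, 249.0], [282.0, 287.0]]
-17 [[252.0, 255.0], [312.0, 255.0], [282.0, 295.0]]
-24 [[251.0, 262.0], [313.0, 262.0], [282.0, 303.0]]
-30 [[250.0, 268.0], [315.0, 268.0], [282.0, 310.0]]
```

Request:
{"method": "drive_tool", "body": {
  "commands": "-0.22 -0.075 0 0 0 0 0;-0.22 -0.075 0 0 0 0 0;0 0 -0.3 0 0 0 0;0 0 -0.3 0 0 0 0;0 0 -0.3 0 0 0 0;0 0 -0.13 0 0 0 0;0 0 0 0 0 0 0;0 0 0 0 0 0 0"
}}

```text
time_s: 13.5
eef_pos: [443.0, -130.0, 80.3]
ee_rot: [-0.0, -0.018, 1.0, 0.0]
force: [0.1, -0.1, -0.3]
grip_width: -0.004
grip_force: 0.0
```

Run:
```python
from h import *
s=sense(); p=capture("wrist"); q=capture("scene")
print(np.round(s["eef_pos"],1),np.round(s["force"],1))
cv2.imwrite("pics/w6.png",np.hstack([p["pixels"][:,80:480],cv2.resize(q["pixels"][150:318,220:380],None,fx=2.5,fy=2.5)]))
```

```text
[ 443.  -130.    80.3] [ 0.1 -0.1 -0.3]
```

View pics/w6.png

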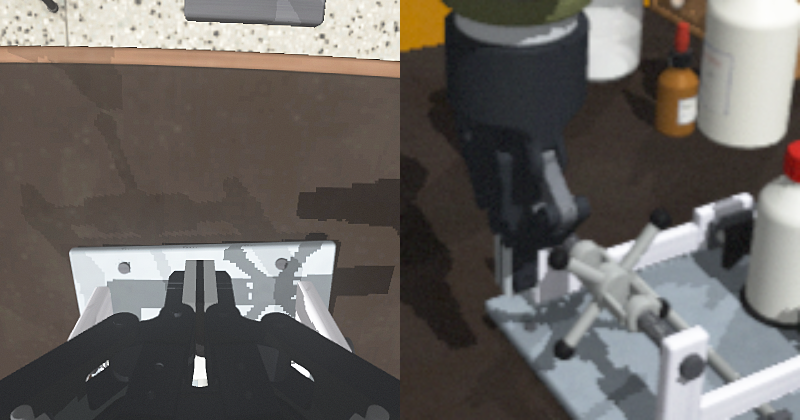

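Run:
```python
from h import *
q=capture("scene")
for z in (60,70,80,90,100,110): print(z,proj(q,(443,-130,z)).round(1),proj(q,(454,-130,z)).round(1))
```

```text
60 [266.1 286.1] [272.6 284.2]
70 [266.1 281.1] [272.6 279.1]
80 [266.1 276. ] [272.7 274.1]
90 [266.1 270.8] [272.7 268.9]
100 [266.1 265.5] [272.8 263.6]
110 [266.1 260.1] [272.8 258.3]
```

Request:
{"method": "drive_tool", "body": {
  "commands": "0.05 0.002 0.01 0 0 0 0;0.05 0.002 0.01 0 0 0 0;0.05 0.002 0.02 0 0 0 0;0.05 0.002 0.02 0 0 0 0;0.05 0.002 0.02 0 0 0 0;0.05 0.002 0.02 0 0 0 0"
}}

```text
time_s: 14.15
eef_pos: [466.5, -128.6, 91.6]
ee_rot: [-0.009, -0.019, 1.0, 0.001]
force: [-29.5, 0.6, 27.5]
grip_width: 0.0
grip_force: 15.4
```

Request:
{"method": "drive_tool", "body": {
  "commands": "0.05 0.002 0.02 0 0 0 0;0.05 0.002 0.02 0 0 0 0;0.05 0.002 0.02 0 0 0 0;0.05 0.002 0.02 0 0 0 0;0.05 0.002 0.01 0 0 0 0"
}}

```text
time_s: 14.57
eef_pos: [496.7, -126.9, 99.1]
ee_rot: [-0.002, -0.018, 1.0, 0.001]
force: [-7.2, 2.9, -2.4]
grip_width: 0.002
grip_force: 3.4
```

```bash
cat >> h.py <<'E'
HUB=(510.4,-127,80)
def theta(skip=()):
    out={}
    ths=np.arange(0,np.pi/2,.02); tot=np.zeros(len(ths))
    for n in ("scene","top"):
        p=capture(n); g=cv2.GaussianBlur(cv2.cvtColor(p["pixels"],cv2.COLOR_BGR2GRAY),(0,0),.8).astype(np.float32)
        sc=[]
        for t in ths:
            v=0
            for i,b in enumerate(bars(t,HUB,.04)):
                m=bars(t,HUB,.04,r=32)[i]
                for X,sg in ((b,-1),(m,1)):
                    u=proj(p,X); v+=sg*cv2.getRectSubPix(g,(3,3),(float(u[0]),float(u[1]))).mean()
            sc.append(v/4)
        sc=np.array(sc); tot+=sc; k=np.argsort(-sc)[:3]; out[n]=[(round(float(ths[j]),2),round(float(sc[j]))) for j in k]
    k=np.argsort(-tot)[:4]; out["both"]=[(round(float(ths[j]),2),round(float(tot[j]))) for j in k]
    return out
E
python3 - <<'E'
from h import *
print(theta()); q=capture("scene"); p=capture("top")
cv2.imwrite("pics/w7.png",np.hstack([cv2.resize(q["pixels"][180:320,240:380],None,fx=2.85,fy=2.85),cv2.resize(p["pixels"][140:260,300:420],None,fx=3.325,fy=3.325)]))
E
```

```text
{'scene': [(0.06, 116), (0.04, 116), (0.02, 116)], 'top': [(0.16, -1), (0.18, -1), (0.2, -2)], 'both': [(0.08, 111), (0.06, 111), (0.1, 110), (0.04, 110)]}
```

View pics/w7.png

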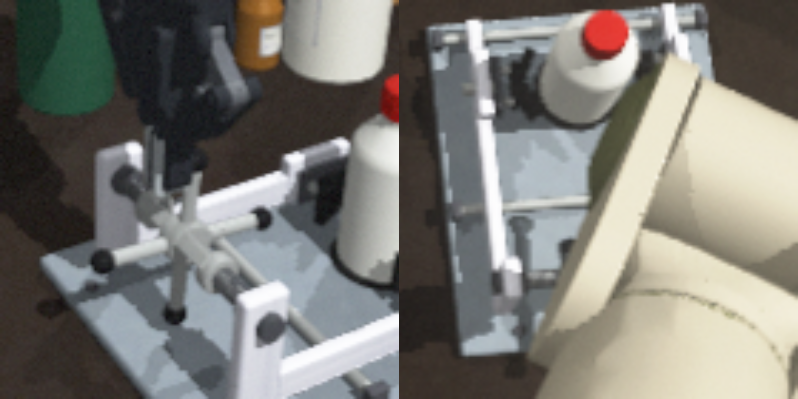

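Scene crop shows the next bar now upright, with its black ball behind the fingers at (185,160), which gives θ≈1.62. The fingers sit right behind that bar.

Request:
{"method": "drive_tool", "body": {
  "commands": "0.05 0.002 0 0 0 0 0;0.05 0.002 0 0 0 0 0;0.05 0.002 -0.01 0 0 0 0"
}}

```text
time_s: 15.02
eef_pos: [511.7, -126.4, 98.0]
ee_rot: [-0.002, -0.018, 1.0, 0.001]
force: [-7.1, 3.9, -0.2]
grip_width: -0.003
grip_force: 3.8
```

Request:
{"method": "drive_tool", "body": {
  "commands": "0.04 0.002 -0.02 0 0 0 0;0.04 0.002 -0.03 0 0 0 0;0.02 0 -0.02 0 0 0 0"
}}

```text
time_s: 15.27
eef_pos: [523.3, -126.5, 92.2]
ee_rot: [0.001, -0.018, 1.0, 0.0]
force: [-4.3, 3.9, 9.5]
grip_width: 0.001
grip_force: 4.6
```

Run:
```python
from h import *
print(theta()["scene"],np.round(sense()["eef_pos"],1),np.round(sense()["force"],1))
```

```text
[(0.7, 118), (0.68, 118), (0.66, 118)] [ 523.4 -126.7   92.1] [-2.   1.9  4.3]
```

Request:
{"method": "drive_tool", "body": {
  "commands": "-0.03 0 0.1 0 0 0 0;0 0 0.3 0 0 0 0;0 0 0.15 0 0 0 0;-0.38 -0.015 0 0 0 0 0;-0.38 -0.015 0 0 0 0 0;0 0 -0.2 0 0 0 0;0 0 -0.3 0 0 0 0;0 0 -0.17 0 0 0 0;0 0 0 0 0 0 0;0 0 0 0 0 0 0"
}}

```text
time_s: 16.2
eef_pos: [444.0, -130.1, 80.0]
ee_rot: [0.0, -0.018, 1.0, -0.0]
force: [1.2, 1.4, 0.2]
grip_width: 0.004
grip_force: 0.0
```

Request:
{"method": "drive_tool", "body": {
  "commands": "0.05 0.002 0 0 0 0 0;0.035 0.002 0 0 0 0 0;0.03 0.001 0.03 0 0 0 0;0.03 0.001 0.03 0 0 0 0;0.03 0.001 0.03 0 0 0 0"
}}

```text
time_s: 16.62
eef_pos: [459.0, -129.3, 88.9]
ee_rot: [-0.003, -0.019, 1.0, -0.0]
force: [-18.8, -3.5, 8.2]
grip_width: 0.004
grip_force: 9.5
```

Request:
{"method": "drive_tool", "body": {
  "commands": "0.03 0.001 0.03 0 0 0 0;0.03 0.001 0.025 0 0 0 0"
}}

```text
time_s: 16.78
eef_pos: [465.4, -129.0, 94.9]
ee_rot: [-0.003, -0.018, 1.0, -0.0]
force: [-16.8, -1.8, 10.8]
grip_width: -0.001
grip_force: 8.5
```

Request:
{"method": "drive_tool", "body": {
  "commands": "0.03 0.001 0.02 0 0 0 0;0.03 0.001 0.018 0 0 0 0"
}}

```text
time_s: 16.95
eef_pos: [471.7, -128.7, 99.1]
ee_rot: [-0.002, -0.019, 1.0, -0.0]
force: [-16.5, 0.3, 15.7]
grip_width: -0.001
grip_force: 8.5
```

Run:
```python
from h import *
print(theta()["scene"],np.round(sense()["eef_pos"],1),np.round(sense()["force"],1))
```

```text
[(1.1, 120), (1.08, 120), (1.12, 119)] [ 472.5 -128.5   99.2] [-10.7   1.    8.9]
```

Request:
{"method": "drive_tool", "body": {
  "commands": "0.03 0.001 0.014 0 0 0 0;0.03 0.001 0.012 0 0 0 0;0.03 0.001 0.01 0 0 0 0"
}}

```text
time_s: 17.3
eef_pos: [481.5, -128.1, 102.5]
ee_rot: [-0.001, -0.018, 1.0, 0.0]
force: [-10.0, 2.7, 7.8]
grip_width: -0.006
grip_force: 5.1
```

Request:
{"method": "drive_tool", "body": {
  "commands": "0.03 0.001 0.008 0 0 0 0;0.03 0.001 0.005 0 0 0 0"
}}

```text
time_s: 17.47
eef_pos: [487.8, -127.9, 103.8]
ee_rot: [-0.001, -0.018, 1.0, 0.0]
force: [-8.2, 2.3, 7.0]
grip_width: -0.0
grip_force: 4.4
```

Request:
{"method": "drive_tool", "body": {
  "commands": "0.03 0.001 0.003 0 0 0 0;0.03 0.001 0.001 0 0 0 0"
}}

```text
time_s: 17.63
eef_pos: [494.0, -127.7, 104.2]
ee_rot: [-0.001, -0.018, 1.0, 0.0]
force: [-8.0, 1.5, 5.1]
grip_width: -0.0
grip_force: 3.9
```

Run:
```python
from h import *
print(theta()["scene"],np.round(sense()["eef_pos"],1),np.round(sense()["force"],1))
```

```text
[(0.02, 115), (0.0, 115), (0.04, 114)] [ 494.4 -127.7  104.1] [-5.5  1.6  4.2]
```

Request:
{"method": "drive_tool", "body": {
  "commands": "0.03 0.001 0 0 0 0 0;0.03 0.001 -0.002 0 0 0 0"
}}

```text
time_s: 17.9
eef_pos: [500.0, -127.5, 103.9]
ee_rot: [-0.001, -0.018, 1.0, -0.0]
force: [-7.4, 1.8, 4.8]
grip_width: -0.003
grip_force: 3.5
```

Request:
{"method": "drive_tool", "body": {
  "commands": "0.03 0.001 -0.004 0 0 0 0;0.03 0.001 -0.006 0 0 0 0"
}}

```text
time_s: 18.07
eef_pos: [506.2, -127.4, 102.9]
ee_rot: [-0.0, -0.018, 1.0, -0.0]
force: [-6.6, 0.7, 5.5]
grip_width: 0.003
grip_force: 3.3
```

Request:
{"method": "drive_tool", "body": {
  "commands": "0.03 0.001 -0.008 0 0 0 0;0.03 0.001 -0.01 0 0 0 0"
}}

```text
time_s: 18.23
eef_pos: [512.2, -127.2, 101.1]
ee_rot: [-0.0, -0.018, 1.0, -0.0]
force: [-7.0, 1.8, 3.7]
grip_width: -0.004
grip_force: 3.2
```

Run:
```python
from h import *
print(theta()["scene"],np.round(sense()["eef_pos"],1),np.round(sense()["force"],1))
p=capture("top"); q=capture("scene")
cv2.imwrite("pics/w8.png",np.hstack([cv2.resize(q["pixels"][210:310,310:410],None,fx=4,fy=4),cv2.resize(p["pixels"][130:230,300:400],None,fx=4,fy=4)]))
```

```text
[(0.38, 118), (0.36, 117), (0.4, 117)] [ 512.6 -127.2  100.9] [-3.4  1.1  3. ]
```

Request:
{"method": "drive_tool", "body": {
  "commands": "0.03 0.001 -0.012 0 0 0 0;0.03 0.001 -0.014 0 0 0 0"
}}

```text
time_s: 18.6
eef_pos: [518.0, -127.1, 98.0]
ee_rot: [-0.0, -0.018, 1.0, -0.0]
force: [-6.6, 0.3, 4.1]
grip_width: -0.003
grip_force: 3.2
```

Request:
{"method": "drive_tool", "body": {
  "commands": "0.03 0.001 -0.018 0 0 0 0;0.03 0.001 -0.02 0 0 0 0"
}}

```text
time_s: 18.77
eef_pos: [524.3, -126.9, 94.3]
ee_rot: [0.0, -0.018, 1.0, -0.0]
force: [-5.1, 2.1, 7.9]
grip_width: -0.002
grip_force: 4.3
```

Run:
```python
from h import *
print(theta()["scene"],np.round(sense()["eef_pos"],1),np.round(sense()["force"],1))
```

```text
[(0.66, 124), (0.68, 123), (0.64, 122)] [ 524.6 -126.9   94.1] [-3.1  1.4  2.8]
```

Request:
{"method": "drive_tool", "body": {
  "commands": "0.022 0.001 -0.02 0 0 0 0;0.022 0.001 -0.02 0 0 0 0"
}}

```text
time_s: 19.03
eef_pos: [529.1, -126.7, 90.8]
ee_rot: [0.001, -0.018, 1.0, -0.0]
force: [-4.6, 3.1, 11.4]
grip_width: -0.004
grip_force: 5.4
```

Request:
{"method": "drive_tool", "body": {
  "commands": "0.02 0.001 -0.022 0 0 0 0;0.02 0.001 -0.022 0 0 0 0"
}}

```text
time_s: 19.2
eef_pos: [533.6, -126.5, 86.8]
ee_rot: [0.001, -0.018, 1.0, -0.0]
force: [-4.6, 4.3, 11.9]
grip_width: -0.001
grip_force: 6.0
```

Run:
```python
from h import *
print(theta()["scene"],np.round(sense()["eef_pos"],1),np.round(sense()["force"],1))
p=capture("top"); q=capture("scene")
cv2.imwrite("pics/w8.png",np.hstack([cv2.resize(q["pixels"][210:310,310:410],None,fx=4,fy=4),cv2.resize(p["pixels"][130:230,300:400],None,fx=4,fy=4)]))
```

```text
[(0.98, 98), (1.0, 98), (1.02, 97)] [ 533.8 -126.4   86.5] [-2.2  4.   8.8]
```

Request:
{"method": "drive_tool", "body": {
  "commands": "0.013 0 -0.021 0 0 0 0"
}}

```text
time_s: 19.48
eef_pos: [535.1, -126.4, 85.0]
ee_rot: [0.002, -0.018, 1.0, -0.0]
force: [-2.9, 4.4, 14.2]
grip_width: -0.003
grip_force: 6.3
```

Run:
```python
from h import *
print(theta()["scene"],np.round(sense()["eef_pos"],1),np.round(sense()["force"],1))
```

```text
[(1.02, 103), (1.04, 103), (1.0, 100)] [ 535.3 -126.4   84.8] [-0.9  4.  11.1]
```

Request:
{"method": "drive_tool", "body": {
  "commands": "-0.01 0 0.05 0 0 0 0;0 0 0.2 0 0 0 0;0 0 0.3 0 0 0 0;0 0 0.3 0 0 0 0;0 0 0.3 0 0 0 0;-0.3 0 0.2 0 0 0 0;-0.3 0.1 0 0 0 0 0;-0.3 0.1 0 0 0 0 0;-0.3 0.1 0 0 0 0 0;0 0 0 0 0 0 0;0 0 0 0 0 0 0"
}}

```text
time_s: 20.5
eef_pos: [412.7, -96.5, 218.9]
ee_rot: [0.001, -0.018, 1.0, -0.001]
force: [0.3, -0.3, 0.6]
grip_width: 0.003
grip_force: 0.0
```

Run:
```python
from h import *
print(theta(),np.round(sense()["eef_pos"],1),np.round(sense()["force"],1))
p=capture("top"); q=capture("scene")
cv2.imwrite("pics/w8.png",np.hstack([cv2.resize(q["pixels"][190:310,290:410],None,fx=3.3,fy=3.3,interpolation=cv2.INTER_CUBIC),cv2.resize(p["pixels"][120:240,300:420],None,fx=3.3,fy=3.3,interpolation=cv2.INTER_CUBIC)]))
```

```text
{'scene': [(1.02, 118), (1.04, 116), (1.0, 116)], 'top': [(0.98, 5), (0.96, 5), (1.0, 5)], 'both': [(1.02, 122), (1.0, 120), (1.04, 120), (0.98, 116)]} [413.8 -97.1 218.5] [0.2 0.5 0.3]
```

View pics/w8.png

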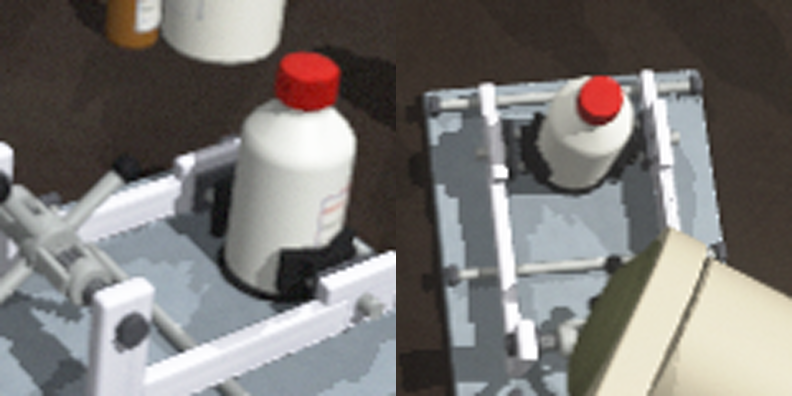

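The crops show the bottle upright on the seat, with both black pads against it: (220,205) and (310,265) in the left crop. The bar angle holds at θ≈4.16, and the robot is clear.

```bash
python3 -c "
from rig import finish_job; print(finish_job())"
```

```text
the job is handed in; nothing more can be done
None
```

I handed the job in at about 20 s with no verdict returned: the bottle stands upright on the seat, and the turnbuckle is at about 4.16 rad. From the torque rise (contact near 3.8 rad), I estimate 11–17 N per pad, with each pad pressed back just under 2 mm; the arm is clear and no other items were touched.

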